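# Push the spray can home into the reserve berth of the can rack

### The arm

A 6-joint arm with a two-finger parallel gripper is mounted at the origin on the work surface. World frame = base frame: x ahead of the robot, y to its left, z up, the work surface at z = 0. Lengths are in m, angles in rad, forces in N, time in s.
With the tool pointing down it reaches from about 0.275 to 0.825 m from the base axis. Payload 4.9 kg.
Tool frame: the origin (TCP) lies at the centre of the arm's flange, where the gripper is bolted on; the fingertips stand ahead of it and the grasp point (between the pads) lies 155 mm ahead of it (env.tip_extent is the z of the fingertips in the tool frame, in m); z points along the fingers, y is the line along which they close (so a half turn about z gives the same grasp; the last joint's range is limited). The gripper opens to 85 mm and grips with 20 to 120 N. Pads are 22 mm wide; open, the fingers measure 114 mm over their backs; the gripper's body (76 mm by 85 mm) begins 54 mm behind the grasp point. The pads swing forward as they close: fully open they stand 13 mm farther back than shut.
Start: joints at [-1.409, 0.326, -0.193, 1.052, 0, 1.437], TCP at [0.16, -0.526, 0.405] pointing down, gripper open.
Joint ranges: [-2.65, 2.65], [-0.97, 1.79], [-1.3, 1.35], [-1.93, 2.1], [-1.47, 1.37], [-3.14, 3.14]. Speed limits (rad/s): [2.57, 2.57, 3.14, 3.14, 3.14, 3.14].

### API

Orientations are given as a rotation vector (axis times angle).
In Python, from rig import env gives the robot as it stands. The module is installed in compiled form; this text tells all that it offers.
- The arm moves only by the tool jog_arm, never from a script. Its arguments are lists of equal length, an entry for each row: "offset": the shift along the tool's x, y, z in units of 300 mm (1.0 is 300 mm), a list of three; "twist": the turn, a rotation vector about the tool's x, y, z in units of 60 degrees (1.0 is 60 degrees), a list of three; "gripper": the opening, from -1 (shut) to 1 (fully open). In form: {"offset": [[tx, ty, tz], ...], "twist": [[ax, ay, az], ...], "gripper": [gripper, ...]}. A call has 1 to 10 rows; each row shifts and turns the commanded pose from where the row before left it, along the tool's axes as they then stand; what a row does not reach is not made up. A row lasts 1/12 s, in which the tool goes at most 41.7 mm and 7.16 degrees, less where a joint would pass 70% of its speed; a pose out of reach is approached as far as the arm can. A call with a number of a shift or a turn outside -1 to 1 is refused whole. A call with a gripper value outside its range is refused whole. The fingers move at their own pace and stop on an object; "newtons" is the grip in N (left out, the last holds). Time passes only in rows, so rows that do not move let the fingers close. It gives the time, the measured TCP pose, the force, the opening and the grip force at its end, in the units of the state.
- env.get_obs(): the state, without advancing time (a new reading comes with each control period).
- env.snapshot(name): name is "side" or "top" or "wrist"; returns the picture (420x560x3 uint8, red, green, blue); there is no depth.
- env.calibration(name): a dict with "vertical_fov" (degrees; the focal length in pixels is half the picture's height over the tangent of half this angle, whatever the lens; pixels are square), "cx", "cy" (the principal point, pixels), "distortion" ([k1, k2, p1, p2, k3] as OpenCV has them; the pictures are not rectified), "extrinsics" (4x4, takes a point from world to camera coordinates). Camera axes: x right, y down, z forward; pixel columns grow to the right and rows downward; lengths in m; the calibration is good to about 2 mm. A picture is of the moment at which its call begins: read the wrist's pose just before it. calibration takes no time and is no camera call; for the wrist camera it gives the pose at the moment of the call.
- env.close_job(): hands the job in; it is judged then, once.
Trained networks look in the newest picture that a camera, given by its name, has taken for a name from the list of things; names that differ only in an ending like _2 or _b are one class to them, and where a whole thing is asked for, a point or a joint stands for the part that bears it (a point fixed in the world has none). Each returns a list of dicts, best first, with "p" (0 to 1); they miss things now and then, are a little off and sometimes report something else, mostly with a low value. They report only what shows in the picture. A call takes as long as a camera call.
- env.cut_out(camera, thing): "region" (420x560 bool, what is visible of it) and "centre" ([row, column] in pixels, amid what is visible of it).
The state is a dict: "t": time; "joint_pos": joint angles; "joint_velocities": joint speeds; "effort": joint torques, N m; "tcp_pos": TCP position; "orientation": TCP orientation; "force": force on the tool from outside, world axes, zero at the start; "ft_torque": the same for the moment, N m; "opening": finger opening in m; "grasp_force": force on a finger pad.
Only numpy, scipy, OpenCV 4.12 (cv2) and the standard library are available. Lean on these libraries where they do the work, as an engineer would, in place of code of your own. Each camera call takes 0.05 s, during which the arm holds its last target. There are 200 camera calls.

### The job

A spray can lies at the front lip of the sloping wire can rack: take the wooden push stick and, with its end, roll the can slowly up the lane and under the little drop gate into the berth at the back, without touching the can by hand. It is pressurised, so ease it against the sprung back-stop and press only as hard as it takes for the gate to drop behind it, never leaning on it. Then ease off so the can stays caught between gate and back-stop, and lay the stick flat on the bench clear of the rack, leaving everything else where it stands.

Things in the scene. Friction and masses are not known exactly. Their poses are not given: they have to be found in the camera images.
- rack: Fixed wire rack with one lane for spray cans, 380 mm long, 222 wide, 150 high, open in front. Origin: on the bench under the front lip, on the lane's centre line. x: level, from the lip up the lane to the back; z: up. The lane climbs 0.105 rad: two 8 mm rails at y = +-45 mm; a can on them has its axis at height 54.8 mm + 0.105 x above the bench. Side rods at y = +-103 mm, level with the axis, guide its ends.
- lip (a point): Middle of the rack's front lip, a 6 mm rod across the lane that keeps cans from rolling out; its top is 33 mm above the bench, so that the stick, its middle at the height of the can's axis, passes 10 mm above it or more.
- roof (a point): Middle of the wire hoop across the lane, 120 mm up the lane from the lip and 90 mm off the rails, where its wire roof begins (wires at y = +-40 mm from here to the back). No hand fits under it; the stick at the height of the can's axis does. Between lip and hoop the lane is open above and only the side rods stand up (to 70 mm above the bench).
- berth_nearest (a point): Where the axis of a can caught in the berth lies if the berth is nearest to the lip. The berth (aluminium head with drop gate and back-stop) is clamped by its thumb screws from here to 60 mm farther up the lane; where it is this time is not measured: find it by eye or by feel. The clamp does not slip.
- spray_can: The loose spray can, lying across the lane on both rails, at first against the lip. 65 mm diameter, 190 mm long in all (cap 52 mm diameter, at the rack's +y side), 0.25 to 0.5 kg. Origin: on its axis, mid-length; the frame turns as it rolls, so use its position only. Left alone before the berth it rolls back to the lip. Over 15 N from the stick, or 0.3 m/s, is too rough for it.
- stick: The loose wooden push stick, flat on the bench: a straight square bar 340 mm long (its x), 28 mm wide and 28 mm high, 0.12 kg, with square ends 170 mm from its middle; either end will do. Origin: its middle. Held level 60 mm behind its middle it reaches 230 mm ahead of the hand: enough for the deepest berth with the hand still before the roof.
- gate (a joint): Angle (rad) of the drop gate: two light nylon-sleeved wire tines, 76 mm long, at y = +-45 mm (the stick passes between them), hinged at the berth's front above the can, sloping 30 degrees down and inward to axis height. 0 = down, shut. A can on its way in lifts them with next to no force, to about 0.5; at 0.1 to 0.3 they are not yet caught. Once it is far enough in they drop to 0 and hold it.
- buffer (a joint): Travel (m) of the sprung back-stop, a rubber-faced plate 110 mm wide at axis height: 0 = free, 0.011 = bottomed hard. Spring 1 N per mm, no preload, met only as the can is almost in. The gate drops behind the can when this is pressed about 7 mm, with 9 to 10 N on the stick; past 11 mm (about 13 N) it is rigid. Eased off, a can caught by the gate keeps it pressed about 2 mm.
- spare_can: Bystander: an identical spray can standing upright on the bench behind the rack, cap up, 190 mm high. Origin: centre of its underside.
- tin: Bystander: a closed steel paint tin with a paper label, 86 mm in diameter, 100 mm high. Origin: centre of its underside.
- tape: Bystander: a roll of brown tape lying flat, 100 mm in diameter, 25 mm high. Origin: centre of its underside.

How it is judged:
On the way, in this order (a step that is already met when the one before it is completed fails the run):
1. the stick is picked up (height (world z) of stick above 0.04 m and contact force between the fingers and stick above 1 N), for 0.2 s.
2. the stick's end rolls the can under the gate, which swings up over it (value of joint gate above 0.3 rad and contact force between stick and spray_can above 0.05 N), for 0.05 s.
3. the can is in the berth: the gate has dropped behind it and the back-stop is pressed (value of joint gate below 0.08 rad and value of joint buffer above 0.001 m), for 0.2 s.
At the end, for the whole second after the job is handed in: The can lies still in the berth (more than 200 mm up the lane), caught between the gate, which hangs shut (under 0.08 rad), and the back-stop, which it keeps pressed by 1 to 5 mm; the stick lies still on the bench (its middle under 25 mm high), touching neither rack nor can (all of step 3 and value of joint buffer below 0.005 m and x of spray_can in the frame of rack above 0.2 m and linear speed of spray_can below 0.01 m/s and height (world z) of stick below 0.025 m and linear speed of stick below 0.02 m/s and contact force between stick and rack below 0.05 N and contact force between stick and spray_can below 0.05 N).
It fails at once if the stick presses on the can with more than 15 N (contact force between stick and spray_can above 15 N).
It fails at once if the robot's hand or arm touches the can (contact force between any of the fingers, the arm and spray_can above 0.3 N).
It fails at once if the can moves faster than 0.3 m/s (linear speed of spray_can above 0.3 m/s).
It fails at once if a bystander (standing spray can, tin or tape) is shifted by more than 15 mm (distance of any of spare_can, tin, tape from where it was at the start of the episode above 0.015 m).
It also fails if it takes over 72 s, if anything falls off the work surface, if the arm or the gripper's body presses on something with over 40 N, if the wrist force passes 120 N, or if a joint passes its speed limit or range.

## Working session

There is one attempt and no reset: what is moved stays moved. The work goes in short steps, Python scripts to look and compute and a tool call to move; the robot and the scene stay as the last step left them, time stands still between calls to the robot, and variables do not carry over. Pictures are saved under pics/ and viewed, at most 10 in all, crops included, and the job is handed in when it is done.

Besides the shell and the picture viewer there is one more tool, called by a JSON object that holds its "method" and its "body". jog_arm: Moves the arm, as the interface text tells. Its arguments: {"type":"object","properties":{"offset":{"type":"array","items":{"type":"array","items":{"type":"number","minimum":-1,"maximum":1}}},"twist":{"type":"array","items":{"type":"array","items":{"type":"number","minimum":-1,"maximum":1}}},"gripper":{"type":"array","items":{"type":"number"}},"newtons":{"type":"number"}},"required":["offset","twist","gripper"]}

```bash
mkdir -p pics; cat > h.py <<'E'
import numpy as np, cv2
from scipy.spatial.transform import Rotation as R
from rig import env
def cal(n):
    c=env.calibration(n); f=210/np.tan(np.radians(c["vertical_fov"])/2)
    K=np.array([[f,0,c["cx"]],[0,f,c["cy"]],[0,0,1]]); return K,np.array(c["distortion"],float),np.array(c["extrinsics"])
def proj(n,P):
    K,d,E=cal(n); P=np.atleast_2d(np.array(P,float))
    return cv2.projectPoints(P,cv2.Rodrigues(E[:3,:3])[0],E[:3,3],K,d)[0][:,0]
def toplane(n,uv,z):
    K,d,E=cal(n); uv=np.array(uv,float).reshape(-1,1,2)
    q=cv2.undistortPoints(uv,K,d)[:,0]; r=np.c_[q,np.ones(len(q))]@E[:3,:3]
    c=-E[:3,:3].T@E[:3,3]; return c+r*((z-c[2])/r[:,2])[:,None]
def save(n,name):
    im=env.snapshot(n); cv2.imwrite(f"pics/{name}.png",im[:,:,::-1]); return im
E
python3 - <<'E'
from h import *
a=save("top","t0");b=save("side","s0")
for n in ("top","side"):
    for t in ("rack","spray_can","stick","gate","buffer","spare_can","tin","tape"):
        for r in env.cut_out(n,t)[:2]:
            m=r["region"].astype(np.uint8); pts=np.argwhere(m)[:,::-1].astype(np.float32)
            print(n,t,round(r["p"],2),np.round(r["centre"]),len(pts), np.round(cv2.boxPoints(cv2.minAreaRect(pts))).tolist() if len(pts) else "")
    K,d,E=cal(n); print(n,np.round(-E[:3,:3].T@E[:3,3],3),np.round(E[:3,:3],2).tolist())
print(env.get_obs(),env.tip_extent)
E
```

```text
top rack 0.79 [311. 150.] 7457 [[75.0, 236.0], [267.0, 215.0], [281.0, 345.0], [89.0, 366.0]]
top spray_can 0.62 [284. 256.] 2993 [[235.0, 236.0], [268.0, 233.0], [277.0, 330.0], [244.0, 333.0]]
top stick 0.68 [279. 424.] 2655 [[397.0, 204.0], [415.0, 200.0], [450.0, 358.0], [433.0, 362.0]]
top stick 0.19 [171. 324.] 917 [[294.0, 189.0], [328.0, 155.0], [361.0, 188.0], [328.0, 222.0]]
top gate 0.52 [272. 195.] 222 [[166.0, 267.0], [198.0, 261.0], [208.0, 316.0], [176.0, 322.0]]
top gate 0.15 [294. 134.] 563 [[118.0, 268.0], [135.0, 266.0], [140.0, 323.0], [123.0, 324.0]]
top buffer 0.57 [295. 131.] 554 [[119.0, 268.0], [135.0, 266.0], [139.0, 323.0], [123.0, 324.0]]
top spare_can 0.58 [151. 169.] 1681 [[136.0, 150.0], [158.0, 120.0], [204.0, 154.0], [182.0, 184.0]]
top tin 0.89 [150. 233.] 1837 [[204.0, 143.0], [240.0, 118.0], [270.0, 159.0], [233.0, 185.0]]
top tin 0.18 [280. 423.] 2700 [[398.0, 204.0], [415.0, 200.0], [450.0, 359.0], [433.0, 363.0]]
top tape 0.98 [204. 321.] 825 [[295.0, 189.0], [329.0, 156.0], [361.0, 188.0], [328.0, 222.0]]
top [ 0.56  -0.052  1.019] [[-0.01, -1.
[... 1136 characters left out ...]
_pos': array([-1.40923414e+00,  3.26212110e-01, -1.92604709e-01,  1.05199263e+00,
       -1.47015703e-05,  1.43661722e+00]), 'joint_velocities': array([ 7.39027761e-04,  1.01799432e-03, -6.95214084e-04,  9.12293096e-05,
        3.66257795e-04,  2.58023452e-03]), 'effort': array([-9.74231225e-04, -4.43316865e+01,  2.62759048e+01,  9.39024721e-04,
       -2.46620202e-04, -6.85731237e-06]), 'tcp_pos': array([ 0.16032007, -0.52613478,  0.40467244]), 'orientation': array([-3.10729581e+00, -4.62856328e-01,  2.33731680e-05]), 'force': array([ 0.29450897, -0.07006271,  0.00382648]), 'ft_torque': array([-0.02166203, -0.01103993, -0.02715786]), 'grasp_force': 0.0, 'opening': 0.0852729244177768} 0.1734
```

View pics/t0.png

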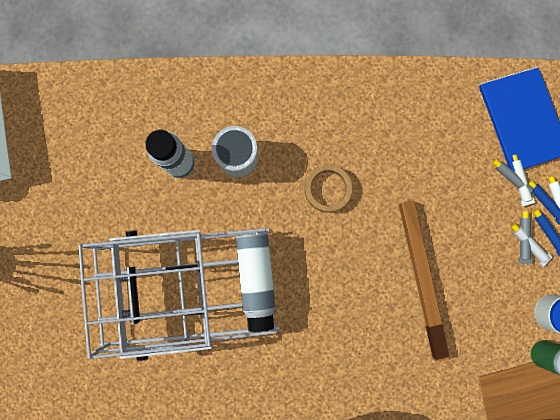

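View pics/s0.png

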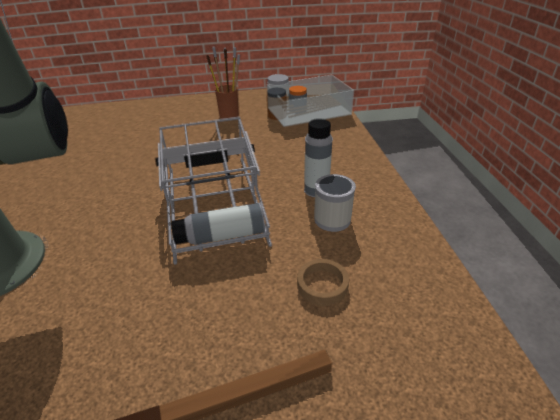

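The top view shows the rack lane running left (world +y), with the lip near column 272, the can at (256,284) and the back-stop near column 130. The stick runs from (406,202) to (441,360). The side view agrees. Next I'll fit the rack pose and check the overlay.

```bash
cat > fit.py <<'E'
from h import *
from scipy.optimize import least_squares
def w(p,q):  # rack -> world
    c,s=np.cos(p[2]),np.sin(p[2]); q=np.atleast_2d(q); return np.c_[p[0]+c*q[:,0]-s*q[:,1],p[1]+s*q[:,0]+c*q[:,1],q[:,2]]
ax=lambda x:.0548+.105*x
def lines():
    L=[[(0,-.103,.03),(0,.103,.03)]]
    for y in(-.045,.045): L.append([(0,y,ax(0)-.0365),(.38,y,ax(.38)-.0365)])
    for y in(-.103,.103): L.append([(0,y,ax(0)),(.38,y,ax(.38))])
    for y in(-.04,.04): L.append([(.12,y,ax(.12)+.0535),(.38,y,ax(.38)+.0535)])
    L.append([(.12,-.103,ax(.12)+.0535),(.12,.103,ax(.12)+.0535)])
    L.append([(.023-.0325*0,-.095,ax(.023)),(.023,.095,ax(.023))])
    return L
E
python3 - <<'E'
from fit import *
import json
# can axis end points from cut-outs (both views), silhouette centroids
obs={}
for n in("top","side"):
    env.snapshot(n)
    r=env.cut_out(n,"spray_can")[0]["region"]; obs[n]=r
    r2=env.cut_out(n,"stick")[0]["region"]; obs[n+"s"]=r2
# model silhouettes: convex hull of cylinder points; compare box (minAreaRect) centre+direction
th=np.linspace(0,2*np.pi,24)
def hull(n,P):
    return cv2.convexHull(proj(n,P).astype(np.float32))
def feat(h):
    M=cv2.moments(h); a=.5*np.arctan2(2*M["mu11"],M["mu20"]-M["mu02"]); return np.array([M["m10"]/M["m00"],M["m01"]/M["m00"],80*np.sin(2*a),80*np.cos(2*a)])
def can(p):
    Q=[]
    for y,r in((-.095,.0325),(.07,.0325),(.07,.026),(.095,.026)): Q+=[(.023+r*np.cos(t),y,ax(.023)+r*np.sin(t)) for t in th]
    return w(p,np.array(Q))
box=np.array([(x,y,z) for x in(-.17,.17) for y in(-.014,.014) for z in(0,.028)])
def rh(r): return cv2.convexHull(np.argwhere(r)[:,::-1].astype(np.float32))
def fit(fn,k,p0,views):
    T={n:feat(rh(obs[n+k])) for n in views}
    s=least_squares(lambda p:np.concatenate([feat(hull(n,fn(p)))-T[n] for n in views]),p0); return s
c=fit(can,"",[.5,-.02,1.5],("top","side")); print("rack",c.x,np.round(c.fun,1))
s=fit(lambda p:w(p,box),"s",[.55,-.25,.2],("top",)); print("stick",s.x,np.round(s.fun,1))
print("stick ends",w(s.x,[(.17,0,0),(-.17,0,0)]))
json.dump({"rack":c.x.tolist(),"stick":s.x.tolist()},open("p.json","w"))
for n,cr in(("top",(60,220,250,160)),("side",(140,100,160,180))):
    im=cv2.imread(f"pics/{n[0]}0.png"); x,y,a,b=cr; S=3.2
    im=cv2.resize(im[y:y+b,x:x+a],None,fx=S,fy=S,interpolation=cv2.INTER_CUBIC)
    for l in lines():
        q=((proj(n,w(c.x,np.linspace(l[0],l[1],20)))-[x,y]+.5)*S).astype(int); cv2.polylines(im,[q.reshape(-1,1,2)],False,(0,0,255),1)
    for X in np.arange(.2,.36,.02):
        q=((proj(n,w(c.x,[(X,-.05,ax(X)),(X,.05,ax(X))]))-[x,y]+.5)*S).astype(int); cv2.line(im,tuple(map(int,q[0])),tuple(map(int,q[1])),(0,255,255) if abs(X-.3)>.001 else (255,0,0),1)
    cv2.imwrite(f"pics/{n}_ov.png",im)
E
```

```text
rack [ 0.49461281 -0.02304792  1.53160464] [ -8.    4.6 -21.2  -1.5  -3.7  -4.6  13.1   3.4]
stick [ 0.47251986 -0.39358952  0.19898763] [11.6 12.  -0.4 -0.2]
stick ends [[ 0.63916528 -0.35998442  0.        ]
 [ 0.30587443 -0.42719462  0.        ]]
```

View pics/top_ov.png

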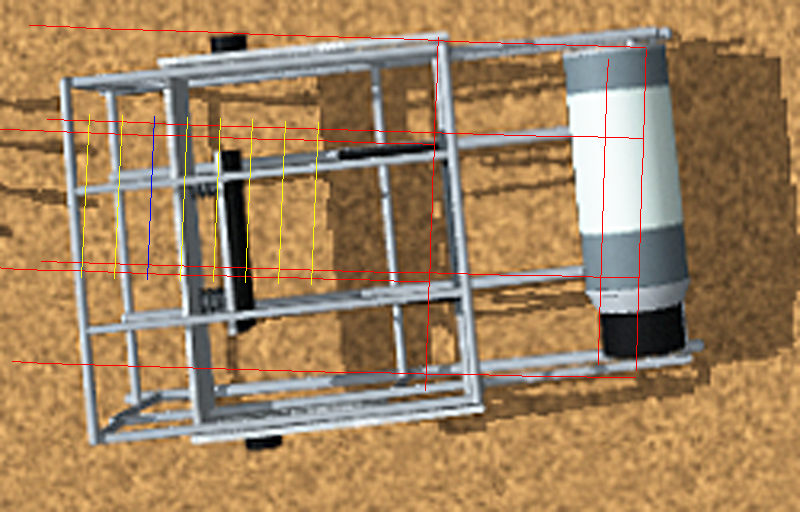

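View pics/side_ov.png

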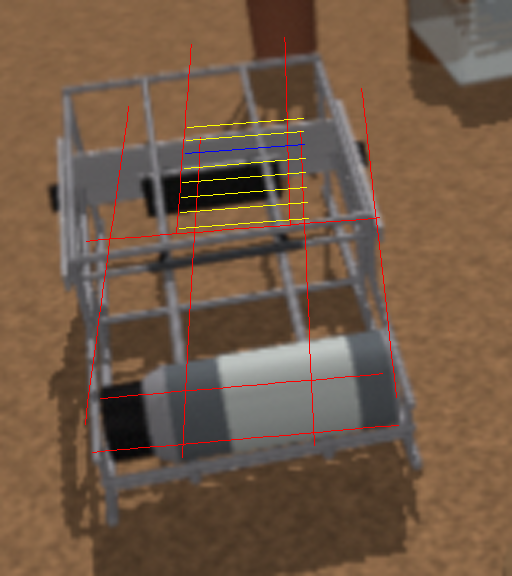

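The overlay is well off. Rounding hulls to float32 broke the finite-difference gradient, so I'll refit with a larger step.

```bash
cat > fit2.py <<'E'
from fit import *
import json
obs={}
for n in("top","side"):
    env.snapshot(n)
    obs[n]=env.cut_out(n,"spray_can")[0]["region"]
    obs[n+"s"]=env.cut_out(n,"stick")[0]["region"]
th=np.linspace(0,2*np.pi,24)
hull=lambda n,P: cv2.convexHull(proj(n,P).astype(np.float32))
def feat(h):
    M=cv2.moments(h); a=.5*np.arctan2(2*M["mu11"],M["mu20"]-M["mu02"]); return np.array([M["m10"]/M["m00"],M["m01"]/M["m00"],40*np.sin(2*a),40*np.cos(2*a)])
def can(p):
    Q=[]
    for y,r in((-.095,.0325),(.07,.0325),(.07,.026),(.095,.026)): Q+=[(.023+r*np.cos(t),y,ax(.023)+r*np.sin(t)) for t in th]
    return w(p,np.array(Q))
box=np.array([(x,y,z) for x in(-.17,.17) for y in(-.014,.014) for z in(0,.028)])
rh=lambda r: cv2.convexHull(np.argwhere(r)[:,::-1].astype(np.float32))
def fit(fn,k,p0,views):
    T={n:feat(rh(obs[n+k])) for n in views}
    return least_squares(lambda p:np.concatenate([feat(hull(n,fn(p)))-T[n] for n in views]),p0,diff_step=3e-3)
c=fit(can,"",[.49,-.02,1.5],("top","side")); print("rack",c.x,np.round(c.fun,1))
print("toponly",fit(can,"",c.x,("top",)).x,"side",fit(can,"",c.x,("side",)).x)
s=fit(lambda p:w(p,box),"s",[.45,-.4,.2],("top",)); print("stick",s.x,np.round(s.fun,1))
print("stick ends",w(s.x,[(.17,0,0),(-.17,0,0)]))
json.dump({"rack":c.x.tolist(),"stick":s.x.tolist()},open("p.json","w"))
ims=[]
for n,cr in(("top",(70,220,215,150)),("side",(140,110,140,160))):
    im=cv2.imread(f"pics/{n[0]}0.png"); x,y,a,b=cr; S=450/a if n=="top" else 340/a
    im=cv2.resize(im[y:y+b,x:x+a],None,fx=S,fy=S,interpolation=cv2.INTER_CUBIC)
    for l in lines():
        q=((proj(n,w(c.x,np.linspace(l[0],l[1],20)))-[x,y]+.5)*S).astype(int); cv2.polylines(im,[q.reshape(-1,1,2)],False,(0,0,255),1)
    for X in np.arange(.2,.36,.02):
        q=((proj(n,w(c.x,[(X,-.05,ax(X)),(X,.05,ax(X))]))-[x,y]+.5)*S).astype(int); cv2.line(im,tuple(map(int,q[0])),tuple(map(int,q[1])),(0,255,255) if abs(X-.3)>.001 else (255,0,0),1)
    ims.append(im)
H=max(i.shape[0] for i in ims)
cv2.imwrite("pics/ov2.png",np.hstack([cv2.copyMakeBorder(i,0,H-i.shape[0],0,0,cv2.BORDER_CONSTANT) for i in ims]))
E
python3 fit2.py
```

```text
rack [ 0.50537208 -0.03903259  1.6617931 ] [-0.   0.4 -0.3 -0.1  0.4 -0.  -0.4 -0.1]
toponly [ 0.50616576 -0.03904485  1.66555072] side [ 0.50441408 -0.03892794  1.65278739]
stick [ 0.49649787 -0.36875169  0.19702398] [ 0.  0. -0. -0.]
stick ends [[ 0.66320896 -0.33547389  0.        ]
 [ 0.32978678 -0.40202949  0.        ]]
```

View pics/ov2.png

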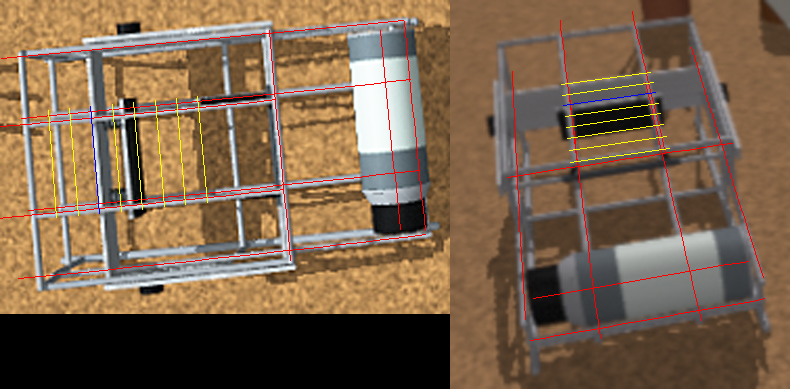

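The overlay now fits in both views. The lip is at (0.505, -0.039), the lane yaw is 1.662, and the back-stop face is at about x=0.258, so the can should be caught at about x=0.228. Now I'll move over the stick, gripping it about 40 mm behind its middle.

{"method": "jog_arm", "body": {"offset": [[0,0,0],[0.118,-0.0325,0.0535],[0.118,-0.0325,0.0535],[0.118,-0.0325,0.0535],[0.118,-0.0325,0.0535],[0.118,-0.0325,0.0535],[0.118,-0.0325,0.0535],[0.118,-0.0325,0.0535],[0.118,-0.0325,0.0535],[0.118,-0.0325,0.0535]], "twist": [[0,0,0.095],[0,0,0],[0,0,0],[0,0,0],[0,0,0],[0,0,0],[0,0,0],[0,0,0],[0,0,0],[0,0,0]], "gripper": [1,1,1,1,1,1,1,1,1,1], "newtons": 70}}

```text
t: 2.33
tcp_pos: [0.4572, -0.3769, 0.2596]
orientation: [3.126, 0.308, 0.0]
force: [0.6, -0.0, 1.3]
opening: 0.0855
grasp_force: 0.0
```

```bash
cat > go.py <<'E'
import sys
from h import *
# usage: go.py x y z yaw -> remaining offset (tool units, at target yaw) and twist z
def go(x,y,z,yaw):
    o=env.get_obs(); p=o["tcp_pos"]; Rm=R.from_rotvec(o["orientation"]).as_matrix()
    T=np.c_[[np.cos(yaw),np.sin(yaw),0],[np.sin(yaw),-np.cos(yaw),0],[0,0,-1]]
    cy=np.arctan2(Rm[1,0],Rm[0,0])
    print("t",round(o["t"],2),"tcp",np.round(p,4),"yaw",round(cy,4),"F",np.round(o["force"],2),"op",round(o["opening"],4),"g",round(o["grasp_force"],1),"j",np.round(o["joint_pos"],2))
    print("offset(target axes)",np.round(T.T@(np.array([x,y,z])-p)/.3,4),"offset(now axes)",np.round(Rm.T@(np.array([x,y,z])-p)/.3,4),"twist",np.round(R.from_matrix(Rm.T@T).as_rotvec()/(np.pi/3),3))
if __name__=="__main__": go(*map(float,sys.argv[1:5]))
E
python3 go.py .457 -.3766 .178 .197
python3 - <<'E'
from h import *
import json
save("wrist","w1")
for r in env.cut_out("wrist","stick")[:1]:
    q=cv2.boxPoints(cv2.minAreaRect(np.argwhere(r["region"])[:,::-1].astype(np.float32)))
    print(r["p"],np.round(q)); print(np.round(toplane("wrist",q,.028),4))
E
```

```text
t 2.33 tcp [ 0.4572 -0.3769  0.2596] yaw 0.1963 F [ 0.63 -0.01  1.31] op 0.0855 g 0.0 j [-0.81  0.53 -0.27  0.77 -0.    2.13]
offset(target axes) [-0.0006 -0.0011  0.2718] offset(now axes) [-0.0006 -0.0012  0.2718] twist [ 0.    -0.    -0.001]
0.98 [[249.   0.]
 [306.   0.]
 [306. 397.]
 [249. 397.]]
[[ 0.5756 -0.3364  0.028 ]
 [ 0.5812 -0.3636  0.028 ]
 [ 0.3425 -0.4191  0.028 ]
 [ 0.3344 -0.3802  0.028 ]]
```

{"method": "jog_arm", "body": {"offset": [[0,0,0.09],[0,0,0.09],[0,0,0.09],[0,0,0],[0,0,0],[0,0,0],[0,0,0],[0,0,0],[0,0,0],[0,0,0]], "twist": [[0,0,0],[0,0,0],[0,0,0],[0,0,0],[0,0,0],[0,0,0],[0,0,0],[0,0,0],[0,0,0],[0,0,0]], "gripper": [1,1,1,-1,-1,-1,-1,-1,-1,-1], "newtons": 70}}

```text
t: 3.27
tcp_pos: [0.4564, -0.3789, 0.1815]
orientation: [3.123, 0.307, 0.004]
force: [-0.4, -0.9, 7.0]
opening: 0.0267
grasp_force: 70.3
```

{"method": "jog_arm", "body": {"offset": [[0,0,-0.1],[0,0,-0.1],[0,0,-0.1],[0,0,0],[0,0,0],[0,0,0],[0,0,0],[0,0,0],[0,0,0],[0,0,0]], "twist": [[0,0,0],[0,0,0],[0,0,0],[0,0,-0.11],[0,0,-0.11],[0,0,-0.11],[0,0,-0.11],[0,0,-0.11],[0,0,-0.11],[0,0,-0.11]], "gripper": [-1,-1,-1,-1,-1,-1,-1,-1,-1,-1]}}

```text
t: 4.1
tcp_pos: [0.4557, -0.378, 0.27]
orientation: [2.75, 1.517, 0.0]
force: [-0.0, -0.1, -1.6]
opening: 0.0266
grasp_force: 69.4
```

{"method": "jog_arm", "body": {"offset": [[0,0,0],[0,0,0],[0,0,0],[0,0,0],[0,0,0],[0,0,0],[0,0,0]], "twist": [[0,0,-0.11],[0,0,-0.11],[0,0,-0.11],[0,0,-0.11],[0,0,-0.11],[0,0,-0.08],[0,0,0]], "gripper": [-1,-1,-1,-1,-1,-1,-1]}}

```text
t: 4.68
tcp_pos: [0.4557, -0.378, 0.27]
orientation: [2.115, 2.321, -0.0]
force: [0.1, 0.1, -1.7]
opening: 0.0267
grasp_force: 69.4
```

```bash
python3 go.py .527 -.278 .24 1.662
```

```text
t 4.68 tcp [ 0.4557 -0.378   0.27  ] yaw 1.6637 F [ 0.13  0.08 -1.75] op 0.0267 g 69.4 j [-0.82  0.52 -0.26  0.79 -0.    0.66]
offset(target axes) [0.3102 0.2671 0.0999] offset(now axes) [0.3098 0.2675 0.0998] twist [0.    0.001 0.002]
```

{"method": "jog_arm", "body": {"offset": [[0.07,0.067,0.015],[0.07,0.067,0.015],[0.07,0.067,0.015],[0.07,0.067,0.015],[0,0,0],[0,0,0]], "twist": [[0,0,0],[0,0,0],[0,0,0],[0,0,0],[0,0,0],[0,0,0]], "gripper": [-1,-1,-1,-1,-1,-1]}}

```text
t: 5.18
tcp_pos: [0.5288, -0.2855, 0.2513]
orientation: [-2.116, -2.322, 0.001]
force: [-0.2, -0.1, -0.9]
opening: 0.0267
grasp_force: 69.4
```

```bash
cat > st.py <<'E'
from fit import *
# free 6-dof-ish check: print stick outline vs predicted from tool pose, both views
o=env.get_obs(); Rm=R.from_rotvec(o["orientation"]).as_matrix(); p=o["tcp_pos"]
L=np.array([.04,0,.1675]) # stick middle in tool frame
box=np.array([(x,y,z) for x in(-.17,.17) for y in(-.014,.014) for z in(-.014,.014)])
print("t",o["t"],"tcp",p)
M=[]
for n in("top","side"):
    im=save(n,"st_"+n)
    q=proj(n,(L+box)@Rm.T+p); h=cv2.convexHull(q.astype(np.float32)).astype(int)
    im=np.ascontiguousarray(im[:,:,::-1]); cv2.polylines(im,[h],True,(0,0,255),1)
    r=env.cut_out(n,"stick")
    if r:
        g=np.argwhere(r[0]["region"])[:,::-1].astype(np.float32)
        print(n,r[0]["p"],"seen",np.round(cv2.boxPoints(cv2.minAreaRect(g))).tolist(),"pred",np.round(cv2.boxPoints(cv2.minAreaRect(q.astype(np.float32)))).tolist())
    M.append(im)
cv2.imwrite("pics/st.png",cv2.resize(np.hstack([M[0][180:400,60:500],M[1][100:,:][0:220,0:440]]),None,fx=.9,fy=.9) if 0 else np.vstack([M[0][180:400,60:560],M[1][100:400,60:560]]))
E
python3 st.py; python3 go.py .527 -.278 .23 1.662
```

```text
t 5.1833 tcp [ 0.52875968 -0.2855434   0.25131553]
top 0.85 seen [[284.0, 271.0], [390.0, 259.0], [391.0, 276.0], [285.0, 287.0]] pred [[285.0, 271.0], [459.0, 252.0], [460.0, 268.0], [287.0, 287.0]]
side 0.55 seen [[220.0, 302.0], [243.0, 297.0], [265.0, 401.0], [243.0, 406.0]] pred [[213.0, 229.0], [235.0, 226.0], [266.0, 405.0], [244.0, 408.0]]
t 5.38 tcp [ 0.5277 -0.2878  0.2516] yaw 1.6603 F [-0.19  0.41 -0.93] op 0.0264 g 69.4 j [-0.62  0.56 -0.25  0.76 -0.    0.86]
offset(target axes) [0.0328 0.0008 0.0721] offset(now axes) [0.0328 0.0007 0.0721] twist [ 0.     0.001 -0.002]
```

View pics/st.png

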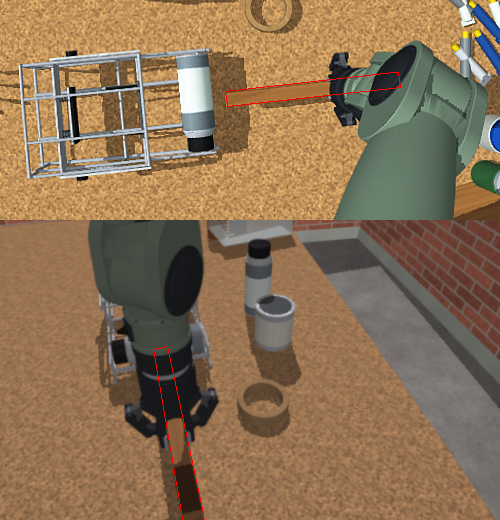

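The stick's outline matches the prediction from the tool pose, with its front end at top (285,279), about 30 mm short of the can. I'll lower it and approach.

{"method": "jog_arm", "body": {"offset": [[0,0,0.04],[0,0,0.04],[0.018,0,0],[0.018,0,0],[0.018,0,0],[0.018,0,0],[0.005,0,0],[0.005,0,0],[0.005,0,0],[0.005,0,0]], "twist": [[0,0,0],[0,0,0],[0,0,0],[0,0,0],[0,0,0],[0,0,0],[0,0,0],[0,0,0],[0,0,0],[0,0,0]], "gripper": [-1,-1,-1,-1,-1,-1,-1,-1,-1,-1]}}

```text
t: 6.22
tcp_pos: [0.5258, -0.2595, 0.2276]
orientation: [2.117, 2.32, -0.0]
force: [0.2, -0.1, -1.4]
opening: 0.0261
grasp_force: 69.5
```

{"method": "jog_arm", "body": {"offset": [[0.005,0,0],[0.005,0,0],[0.005,0,0],[0.005,0,0],[0.005,0,0],[0.005,0,0],[0.005,0,-0.0005],[0.005,0,-0.0005],[0.005,0,-0.0005],[0.005,0,-0.0005]], "twist": [[0,0,0],[0,0,0],[0,0,0],[0,0,0],[0,0,0],[0,0,0],[0,0,0],[0,0,0],[0,0,0],[0,0,0]], "gripper": [-1,-1,-1,-1,-1,-1,-1,-1,-1,-1]}}

```text
t: 7.05
tcp_pos: [0.5242, -0.2443, 0.2279]
orientation: [2.117, 2.321, 0.0]
force: [0.9, -1.4, -0.7]
opening: 0.0266
grasp_force: 69.5
```

```bash
cat > rk.py <<'E'
from fit import *
import json
p=json.load(open("p.json"))["rack"]
o=env.get_obs(); Rm=R.from_rotvec(o["orientation"]).as_matrix(); P=o["tcp_pos"]
c,s=np.cos(p[2]),np.sin(p[2]); A=np.array([[c,s],[-s,c]])
e=P+Rm@[.21,0,.1675]; q=A@(e[:2]-p[:2]); f=A@o["force"][:2]
print("t %.2f end x %.4f y %.4f  axis xc %.4f  stick z %.4f (axis %.4f) yaw %.4f Fx %.2f Fy %.2f Fz %.2f"%(o["t"],*q,q[0]+.0325,e[2],ax(q[0]+.0325),np.arctan2(Rm[1,0],Rm[0,0]),*f,o["force"][2]))
env.snapshot("top")
for n in("spray_can","gate","buffer"):
    for r in env.cut_out("top",n)[:1]:
        g=np.argwhere(r["region"])[:,::-1]; print(n,round(r["p"],2),"cols",g[:,0].min(),g[:,0].max(),"cen",np.round(g.mean(0),1),"-> rack",np.round(A@(toplane("top",[g.mean(0)],.06+ .1*.1)[0,:2]-p[:2]),3))
E
python3 rk.py
```

```text
t 7.05 end x 0.0038 y 0.0000  axis xc 0.0363  stick z 0.0604 (axis 0.0586) yaw 1.6624 Fx -1.48 Fy -0.76 Fz -0.74
spray_can 0.76 cols 227 266 cen [247.3 282.5] -> rack [ 0.04 -0.  ]
gate 0.78 cols 166 204 cen [193.2 280.9] -> rack [ 0.146 -0.014]
```

{"method": "jog_arm", "body": {"offset": [[0.008,0,-0.0008],[0.012,0,-0.0012],[0.016,0,-0.0017],[0.02,0,-0.0021],[0.02,0,-0.0021],[0.02,0,-0.0021],[0.02,0,-0.0021],[0.02,0,-0.0021],[0.02,0,-0.0021],[0.02,0,-0.0021]], "twist": [[0,0,0],[0,0,0],[0,0,0],[0,0,0],[0,0,0],[0,0,0],[0,0,0],[0,0,0],[0,0,0],[0,0,0]], "gripper": [-1,-1,-1,-1,-1,-1,-1,-1,-1,-1]}}

```text
t: 8.08
tcp_pos: [0.5193, -0.1912, 0.2335]
orientation: [2.117, 2.321, 0.0]
force: [-0.8, -0.5, -1.3]
opening: 0.0265
grasp_force: 69.5
```

{"method": "jog_arm", "body": {"offset": [[0.02,0,-0.0021],[0.02,0,-0.0021],[0.02,0,-0.0021],[0.02,0,-0.0021],[0.02,0,-0.0021],[0.02,0,-0.0021],[0.02,0,-0.0021],[0.017,0,-0.0018],[0.014,0,-0.0015],[0.012,0,-0.0013]], "twist": [[0,0,0],[0,0,0],[0,0,0],[0,0,0],[0,0,0],[0,0,0],[0,0,0],[0,0,0],[0,0,0],[0,0,0]], "gripper": [-1,-1,-1,-1,-1,-1,-1,-1,-1,-1]}}

```text
t: 8.92
tcp_pos: [0.5143, -0.1367, 0.2392]
orientation: [-2.117, -2.321, -0.0]
force: [-0.6, -1.7, -0.7]
opening: 0.0265
grasp_force: 69.5
```

```bash
python3 rk.py
```

```text
t 8.92 end x 0.1119 y 0.0002  axis xc 0.1444  stick z 0.0717 (axis 0.0700) yaw 1.6626 Fx -1.62 Fy 0.72 Fz -0.68
spray_can 0.56 cols 173 212 cen [190.7 287.4] -> rack [ 0.152 -0.002]
gate 0.55 cols 160 203 cen [186.3 273.3] -> rack [ 0.158 -0.03 ]
buffer 0.88 cols 119 138 cen [131.3 294.1] -> rack [0.272 0.   ]
```

{"method": "jog_arm", "body": {"offset": [[0.012,0,-0.0013],[0.012,0,-0.0013],[0.012,0,-0.0013],[0.012,0,-0.0013],[0.012,0,-0.0013],[0.012,0,-0.0013],[0.012,0,-0.0013],[0.012,0,-0.0013],[0.012,0,-0.0013],[0.012,0,-0.0013]], "twist": [[0,0,0],[0,0,0],[0,0,0],[0,0,0],[0,0,0],[0,0,0],[0,0,0],[0,0,0],[0,0,0],[0,0,0]], "gripper": [-1,-1,-1,-1,-1,-1,-1,-1,-1,-1]}}

```text
t: 9.95
tcp_pos: [0.511, -0.101, 0.2431]
orientation: [-2.117, -2.321, -0.0]
force: [-0.6, 0.2, -1.2]
opening: 0.0267
grasp_force: 69.5
```

{"method": "jog_arm", "body": {"offset": [[0.012,0,-0.0013],[0.012,0,-0.0013],[0.01,0,-0.001],[0.01,0,-0.001],[0.008,0,-0.0008],[0.006,0,-0.0006],[0.005,0,-0.0005],[0.005,0,-0.0005],[0.005,0,-0.0005],[0.005,0,-0.0005]], "twist": [[0,0,0],[0,0,0],[0,0,0],[0,0,0],[0,0,0],[0,0,0],[0,0,0],[0,0,0],[0,0,0],[0,0,0]], "gripper": [-1,-1,-1,-1,-1,-1,-1,-1,-1,-1]}}

```text
t: 10.78
tcp_pos: [0.5089, -0.078, 0.2454]
orientation: [2.118, 2.321, 0.0]
force: [0.9, -0.4, -1.6]
opening: 0.0265
grasp_force: 69.5
```

```bash
python3 rk.py
```

```text
t 10.78 end x 0.1708 y 0.0001  axis xc 0.2033  stick z 0.0779 (axis 0.0762) yaw 1.6622 Fx -0.46 Fy -0.88 Fz -1.64
spray_can 0.72 cols 142 182 cen [162.5 290.7] -> rack [ 0.209 -0.001]
gate 0.89 cols 159 203 cen [186.7 276.1] -> rack [ 0.158 -0.025]
buffer 0.87 cols 120 138 cen [131.5 297.6] -> rack [0.272 0.007]
```

{"method": "jog_arm", "body": {"offset": [[0.005,0,-0.0005],[0.005,0,-0.0005],[0.005,0,-0.0005],[0.004,0,-0.0004],[0.004,0,-0.0004],[0.004,0,-0.0004],[0.004,0,-0.0004],[0.004,0,-0.0004]], "twist": [[0,0,0],[0,0,0],[0,0,0],[0,0,0],[0,0,0],[0,0,0],[0,0,0],[0,0,0]], "gripper": [-1,-1,-1,-1,-1,-1,-1,-1]}}

```text
t: 11.65
tcp_pos: [0.5079, -0.0675, 0.2465]
orientation: [-2.117, -2.321, 0.0]
force: [-0.4, -1.2, -0.7]
opening: 0.0264
grasp_force: 69.5
```

{"method": "jog_arm", "body": {"offset": [[0.003,0,-0.0003],[0.003,0,-0.0003],[0.003,0,-0.0003],[0.003,0,-0.0003]], "twist": [[0,0,0],[0,0,0],[0,0,0],[0,0,0]], "gripper": [-1,-1,-1,-1]}}

```text
t: 11.98
tcp_pos: [0.5076, -0.064, 0.2469]
orientation: [2.117, 2.321, 0.0]
force: [0.2, -1.0, -0.6]
opening: 0.0265
grasp_force: 69.5
```

```bash
python3 rk.py
```

```text
t 11.98 end x 0.1849 y 0.0001  axis xc 0.2174  stick z 0.0794 (axis 0.0776) yaw 1.6623 Fx -1.04 Fy -0.14 Fz -0.65
spray_can 0.92 cols 136 174 cen [155.2 291.5] -> rack [ 0.224 -0.   ]
gate 0.61 cols 159 204 cen [189.7 280. ] -> rack [ 0.153 -0.017]
buffer 0.9 cols 120 137 cen [131.5 294.2] -> rack [0.272 0.001]
```

{"method": "jog_arm", "body": {"offset": [[0.003,0,-0.0003],[0.003,0,-0.0003],[0.003,0,-0.0003]], "twist": [[0,0,0],[0,0,0],[0,0,0]], "gripper": [-1,-1,-1]}}

```text
t: 12.43
tcp_pos: [0.5074, -0.0614, 0.2471]
orientation: [2.118, 2.321, -0.0]
force: [-0.1, -0.3, -1.4]
opening: 0.0263
grasp_force: 69.5
```

{"method": "jog_arm", "body": {"offset": [[0.003,0,-0.0003],[0.003,0,-0.0003],[0.003,0,-0.0003]], "twist": [[0,0,0],[0,0,0],[0,0,0]], "gripper": [-1,-1,-1]}}

```text
t: 12.68
tcp_pos: [0.5071, -0.0586, 0.2474]
orientation: [-2.117, -2.321, -0.0]
force: [0.5, -0.0, -1.3]
opening: 0.0267
grasp_force: 69.5
```

{"method": "jog_arm", "body": {"offset": [[0.003,0,-0.0003],[0.003,0,-0.0003],[0.003,0,-0.0003]], "twist": [[0,0,0],[0,0,0],[0,0,0]], "gripper": [-1,-1,-1]}}

```text
t: 12.93
tcp_pos: [0.507, -0.0561, 0.2478]
orientation: [2.117, 2.32, -0.001]
force: [0.6, -3.0, -0.5]
opening: 0.0266
grasp_force: 69.5
```

{"method": "jog_arm", "body": {"offset": [[0.003,0,-0.0003],[0.003,0,-0.0003],[0.003,0,-0.0003]], "twist": [[0,0,0],[0,0,0],[0,0,0]], "gripper": [-1,-1,-1]}}

```text
t: 13.18
tcp_pos: [0.5068, -0.0538, 0.2481]
orientation: [2.117, 2.319, -0.002]
force: [0.9, -4.8, -0.2]
opening: 0.0263
grasp_force: 69.6
```

{"method": "jog_arm", "body": {"offset": [[0.003,0,-0.0003],[0.003,0,-0.0003],[0,0,0]], "twist": [[0,0,0],[0,0,0],[0,0,0]], "gripper": [-1,-1,-1]}}

```text
t: 13.43
tcp_pos: [0.5067, -0.0521, 0.2484]
orientation: [2.117, 2.319, -0.002]
force: [-0.0, -6.4, 0.7]
opening: 0.0263
grasp_force: 69.7
```

```bash
python3 rk.py; python3 - <<'E'
from h import *
im=env.snapshot("top")[230:360,70:230,::-1]
cv2.imwrite("pics/g1.png",cv2.resize(im,None,fx=4,fy=4,interpolation=cv2.INTER_CUBIC))
E
```

```text
t 13.43 end x 0.1965 y -0.0002  axis xc 0.2290  stick z 0.0804 (axis 0.0788) yaw 1.6620 Fx -6.40 Fy 0.63 Fz 0.65
spray_can 0.91 cols 129 168 cen [149.2 291.6] -> rack [ 0.236 -0.001]
gate 0.57 cols 160 204 cen [190.5 281.5] -> rack [ 0.152 -0.013]
buffer 0.64 cols 119 135 cen [128.6 296.2] -> rack [0.278 0.004]
```

View pics/g1.png

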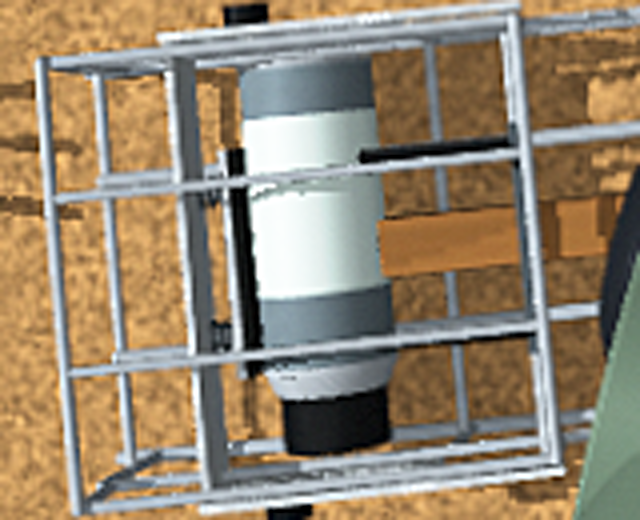

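The can is against the back-stop plate. The black tines, with a tip at (360,155) in the crop, still overlap the can's near edge, so the gate isn't down yet. I'll press on in small steps.

{"method": "jog_arm", "body": {"offset": [[0.003,0,-0.0003],[0.002,0,-0.0002],[0,0,0]], "twist": [[0,0,0],[0,0,0],[0,0,0]], "gripper": [-1,-1,-1]}}

```text
t: 13.93
tcp_pos: [0.5067, -0.0509, 0.2486]
orientation: [2.116, 2.318, -0.003]
force: [0.1, -6.8, -0.2]
opening: 0.0267
grasp_force: 69.7
```

{"method": "jog_arm", "body": {"offset": [[0.003,0,-0.0003],[0,0,0]], "twist": [[0,0,0],[0,0,0]], "gripper": [-1,-1]}}

```text
t: 14.1
tcp_pos: [0.5066, -0.0501, 0.2487]
orientation: [2.116, 2.318, -0.004]
force: [-0.1, -8.3, 0.0]
opening: 0.0267
grasp_force: 69.7
```

```bash
python3 rk.py; python3 - <<'E'
from h import *
im=env.snapshot("top")[230:360,70:230,::-1]
im=cv2.resize(im,None,fx=4,fy=4,interpolation=cv2.INTER_CUBIC)
cv2.imwrite("pics/g2.png",np.hstack([cv2.imread("pics/g1.png")[100:400,200:560],im[100:400,200:560]]))
E
```

```text
t 14.10 end x 0.1982 y -0.0003  axis xc 0.2307  stick z 0.0804 (axis 0.0790) yaw 1.6617 Fx -8.25 Fy 0.83 Fz 0.01
spray_can 0.78 cols 128 167 cen [148.1 291.6] -> rack [ 0.238 -0.001]
gate 0.58 cols 163 204 cen [191.4 277.3] -> rack [ 0.149 -0.021]
buffer 0.77 cols 118 133 cen [127.3 295.7] -> rack [0.28  0.003]
```

View pics/g2.png

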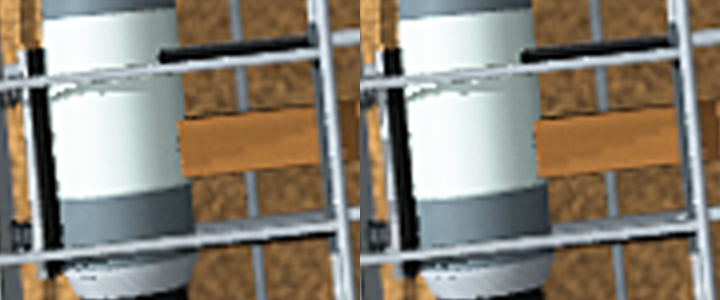

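{"method": "jog_arm", "body": {"offset": [[0.003,0,-0.0003],[0,0,0],[0,0,0]], "twist": [[0,0,0],[0,0,0],[0,0,0]], "gripper": [-1,-1,-1]}}

```text
t: 14.6
tcp_pos: [0.5065, -0.0494, 0.2488]
orientation: [2.116, 2.318, -0.004]
force: [0.1, -7.4, -0.2]
opening: 0.0263
grasp_force: 69.7
```

{"method": "jog_arm", "body": {"offset": [[0.002,0,-0.0002],[0,0,0],[0,0,0]], "twist": [[0,0,0],[0,0,0],[0,0,0]], "gripper": [-1,-1,-1]}}

```text
t: 14.85
tcp_pos: [0.5065, -0.049, 0.2489]
orientation: [2.116, 2.317, -0.005]
force: [-0.2, -7.9, 1.1]
opening: 0.0263
grasp_force: 69.7
```

```bash
cat > gt.py <<'E'
from h import *
im=env.snapshot("top")[230:360,70:230,::-1]
im=cv2.resize(im,None,fx=4,fy=4,interpolation=cv2.INTER_CUBIC)
cv2.imwrite("pics/g3.png",im)
for nm,g in(("before",cv2.imread("pics/g1.png")),("now",im)):  # dark tine columns in the upper tine band
    b=g[135:180,300:540].max(2)<70; c=np.where(b.any(0))[0]+300; print(nm,"tine cols",c.min(),c.max(),"rows@left",np.where(b[:,c.min()-300+5])[0]+135,"n",b.sum())
E
python3 rk.py; python3 gt.py
```

```text
t 14.85 end x 0.1992 y -0.0004  axis xc 0.2317  stick z 0.0804 (axis 0.0791) yaw 1.6615 Fx -7.89 Fy 0.97 Fz 1.13
spray_can 0.78 cols 128 167 cen [148. 292.] -> rack [ 0.238 -0.001]
gate 0.62 cols 166 204 cen [192.  280.9] -> rack [ 0.148 -0.014]
buffer 0.61 cols 120 133 cen [127.4 298.3] -> rack [0.281 0.008]
before tine cols 358 518 rows@left [150 151 152 153 154 155 156 157 158 159 160 161 162 163] n 1872
now tine cols 382 518 rows@left [147 148 149 150 151 152 153 154 155 156 157 158 159] n 1583
```

```bash
python3 - <<'E'
import cv2,numpy as np
for f in("t0",):
    g=cv2.resize(cv2.imread(f"pics/{f}.png")[230:360,70:230],None,fx=4,fy=4,interpolation=cv2.INTER_CUBIC)
    b=g[135:180,300:540].max(2)<70; c=np.where(b.any(0))[0]+300; print(c.min(),c.max(),np.where(b[:,c.min()-295])[0]+135,b.sum())
    cv2.imwrite("pics/g4.png",np.hstack([x[100:400,200:560] for x in (g,cv2.imread("pics/g3.png"))]))
E
```

```text
327 518 [] 1412
```

View pics/g4.png

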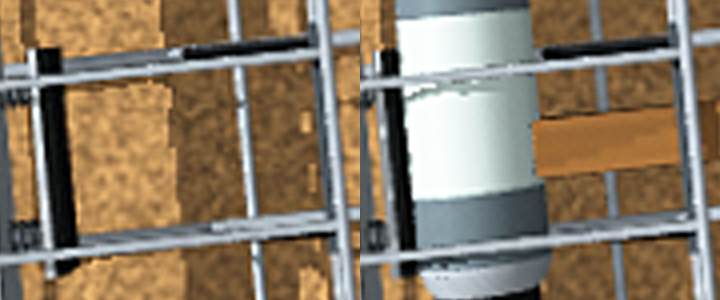

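The left panel shows the gate shut at the start, with the tine end at x≈183. The right panel shows it now at x≈180 behind the can, so it has dropped. I'll ease off slowly.

{"method": "jog_arm", "body": {"offset": [[-0.003,0,0.0003],[-0.003,0,0.0003],[-0.003,0,0.0003],[-0.003,0,0.0003],[-0.003,0,0.0003],[-0.003,0,0.0003],[-0.003,0,0.0003],[-0.003,0,0.0003],[-0.004,0,0.0004],[-0.004,0,0.0004]], "twist": [[0,0,0],[0,0,0],[0,0,0],[0,0,0],[0,0,0],[0,0,0],[0,0,0],[0,0,0],[0,0,0],[0,0,0]], "gripper": [-1,-1,-1,-1,-1,-1,-1,-1,-1,-1]}}

```text
t: 15.93
tcp_pos: [0.5067, -0.0568, 0.2473]
orientation: [-2.116, -2.32, -0.001]
force: [-0.6, 0.6, -1.1]
opening: 0.0267
grasp_force: 69.5
```

{"method": "jog_arm", "body": {"offset": [[-0.005,0,0.0005],[-0.005,0,0.0005],[-0.005,0,0.0005],[-0.005,0,0.0005],[-0.005,0,0.0005],[-0.005,0,0.0005]], "twist": [[0,0,0],[0,0,0],[0,0,0],[0,0,0],[0,0,0],[0,0,0]], "gripper": [-1,-1,-1,-1,-1,-1]}}

```text
t: 16.43
tcp_pos: [0.5078, -0.0663, 0.2466]
orientation: [-2.117, -2.321, -0.0]
force: [0.1, 0.4, -1.2]
opening: 0.0264
grasp_force: 69.5
```

```bash
python3 rk.py; python3 gt.py
```

```text
t 16.43 end x 0.1826 y 0.0002  axis xc 0.2151  stick z 0.0791 (axis 0.0774) yaw 1.6624 Fx 0.43 Fy -0.15 Fz -1.19
spray_can 0.65 cols 131 169 cen [150.8 291.2] -> rack [ 0.232 -0.002]
gate 0.71 cols 167 203 cen [191.4 279.7] -> rack [ 0.149 -0.017]
buffer 0.68 cols 119 136 cen [129.7 298.9] -> rack [0.276 0.01 ]
before tine cols 358 518 rows@left [150 151 152 153 154 155 156 157 158 159 160 161 162 163] n 1872
now tine cols 384 518 rows@left [148 149 150 151 152 153 154 155 156 157 158] n 1561
```

The can stays at x≈0.23 with the tines shut. Now I'll withdraw the stick along the lane.

{"method": "jog_arm", "body": {"offset": [[-0.03,0,0],[-0.06,0,0],[-0.09,0,0.007],[-0.09,0,0.007],[-0.09,0,0.007],[-0.09,0,0.007],[-0.09,0,0.007],[-0.09,0,0.007],[-0.09,0,0.007],[-0.09,0,0.007]], "twist": [[0,0,0],[0,0,0],[0,0,0],[0,0,0],[0,0,0],[0,0,0],[0,0,0],[0,0,0],[0,0,0],[0,0,0]], "gripper": [-1,-1,-1,-1,-1,-1,-1,-1,-1,-1]}}

```text
t: 17.52
tcp_pos: [0.5298, -0.3101, 0.2297]
orientation: [2.118, 2.32, -0.0]
force: [0.1, -0.5, -1.4]
opening: 0.0264
grasp_force: 69.5
```

```bash
python3 rk.py; python3 go.py .53 -.33 .1825 1.662
```

```text
t 17.52 end x -0.0622 y 0.0004  axis xc -0.0297  stick z 0.0621 (axis 0.0517) yaw 1.6620 Fx -0.49 Fy -0.01 Fz -1.35
spray_can 0.65 cols 131 170 cen [151.  291.5] -> rack [ 0.232 -0.001]
gate 0.52 cols 167 204 cen [188.4 281. ] -> rack [ 0.156 -0.015]
buffer 0.87 cols 118 136 cen [129.2 296.3] -> rack [0.277 0.004]
t 17.72 tcp [ 0.5296 -0.3092  0.2294] yaw 1.6607 F [ 0.26  0.39 -1.07] op 0.0266 g 69.4 j [-0.65  0.6  -0.24  0.73  0.    0.83]
offset(target axes) [-0.0692 -0.0049  0.1565] offset(now axes) [-0.0693 -0.0048  0.1565] twist [-0.    -0.001 -0.001]
```

{"method": "jog_arm", "body": {"offset": [[0,0,0.05],[0,0,0.05],[0,0,0.03],[0,0,0.015],[0,0,0.006],[0,0,0.004],[0,0,0]], "twist": [[0,0,0],[0,0,0],[0,0,0],[0,0,0],[0,0,0],[0,0,0],[0,0,0]], "gripper": [-1,-1,-1,-1,-1,-1,-1]}}

```text
t: 18.3
tcp_pos: [0.5303, -0.308, 0.1837]
orientation: [2.117, 2.321, 0.0]
force: [0.5, -1.1, -2.2]
opening: 0.0269
grasp_force: 69.5
```

{"method": "jog_arm", "body": {"offset": [[0,0,0],[0,0,0],[0,0,0],[0,0,0],[0,0,-0.003],[0,0,-0.005],[0,0,-0.08],[0,0,-0.12],[0,0,-0.12],[0,0,-0.1]], "twist": [[0,0,0],[0,0,0],[0,0,0],[0,0,0],[0,0,0],[0,0,0],[0,0,0],[0,0,0],[0,0,0],[0,0,0]], "gripper": [0,0.5,1,1,1,1,1,1,1,1]}}

```text
t: 19.13
tcp_pos: [0.5301, -0.3082, 0.3141]
orientation: [2.117, 2.32, 0.0]
force: [-0.1, -0.2, 0.2]
opening: 0.0854
grasp_force: 0.0
```

```bash
python3 rk.py; python3 - <<'E'
from h import *
save("top","end"); save("side","ends")
a,b=[cv2.imread(f"pics/{n}.png") for n in("end","ends")]
cv2.imwrite("pics/fin.png",cv2.resize(np.hstack([a,b]),(800,300)))
E
python3 gt.py
```

```text
t 19.13 end x -0.0604 y -0.0002  axis xc -0.0279  stick z 0.1465 (axis 0.0519) yaw 1.6624 Fx -0.24 Fy 0.11 Fz 0.16
spray_can 0.25 cols 293 415 cen [352.8 269.8] -> rack [-0.171 -0.004]
gate 0.8 cols 167 204 cen [191.9 278.5] -> rack [ 0.148 -0.019]
buffer 0.62 cols 119 136 cen [129.7 297.5] -> rack [0.276 0.007]
before tine cols 358 518 rows@left [150 151 152 153 154 155 156 157 158 159 160 161 162 163] n 1872
now tine cols 384 518 rows@left [148 149 150 151 152 153 154 155 156 157 158] n 1586
```

View pics/fin.png

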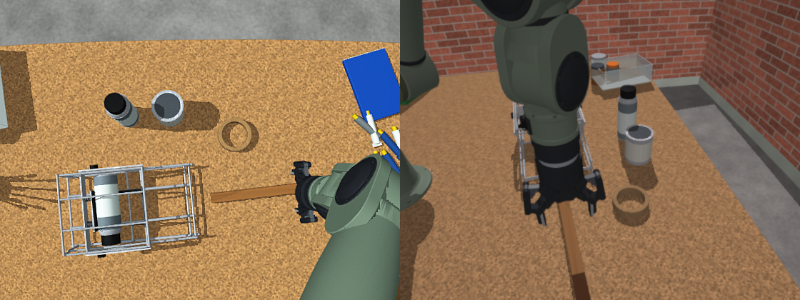

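The final picture shows the can caught in the berth, at about (107,208) with the gate shut. The stick lies flat on the bench from about (211,197), clear of the rack, and the bystanders haven't moved. I'm handing the job in.

```bash
python3 -c "
from rig import env
print(env.close_job())"
```

```text
the job is handed in; nothing more can be done
None
```

The job is handed in, though no verdict came back: the can is caught in the berth with the gate shut behind it, the stick lies flat on the bench clear of the rack, and the pictures show the bystanders where they stood.

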